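# Load the cores of a family mould

## Robot

A 6-joint arm with a two-finger parallel gripper is mounted at the origin on the work surface; the furniture and walls round the work are solid. World frame = base frame: x ahead of the robot, y to its left, z up, the work surface at z = 0. Lengths are in m, angles in rad, forces in N, time in s.
With the tool pointing down it reaches from about 0.2 to 0.875 m from the base axis. Payload 3.4 kg.
Tool frame: the origin (TCP) lies between the finger pads; the fingertips stand 25 mm ahead of it and the grasp point (between the pads) lies 6 mm ahead of it (r.nose_length is the z of the fingertips in the tool frame, in m); z points along the fingers, x is the direction in which the jaws open and shut, and the axes are right-handed (so a half turn about z gives the same grasp; the last joint's range is limited). The gripper opens to 94 mm and grips with 3 to 60 N. Pads are 16 mm wide; open, the fingers measure 119 mm over their backs; the gripper's body (75 mm by 177 mm) begins 78 mm behind the grasp point.
Start: joints at [-1.275, 0.276, 1.505, -0, 1.361, -0.121], TCP at [0.233, -0.526, 0.23] pointing down, gripper open.
Joint ranges: [-2.89, 2.89], [-0.75, 2.08], [0.22, 2.7], [-1.18, 4.32], [0.11, 2.71], [-2.7, 2.7]. Speed limits (rad/s): [2.57, 2.57, 3.14, 3.14, 3.14, 3.14].

## Interface

Orientations are given as a unit quaternion [w, x, y, z].
In Python, from plant import r, gripper_to, inverse_kinematics, vision, models, telemetry gives the robot as it stands. Calls block until the motion is done:
- r.move_to(position, orientation): joint-space move of the TCP to a pose.
- r.move_l(position, rot=None, vel=0.15, guard=None): straight line of the TCP; rot=None keeps the orientation; vel is the mean speed in m/s. With guard (N) it stops when the force on the tool has changed by that much, and returns True; else False.
- r.movej(angles): joint-space move.
- gripper_to(opening, f_grip=None): finger opening in m; f_grip is the grip in N (None keeps the last); returns when the fingers have stopped.
- r.hold(seconds).
- inverse_kinematics(position, orientation): joint angles nearest the present ones, or None.
- vision.snapshot(name): name is "side" or "top"; returns the picture (384x512x3 uint8, red, green, blue); there is no depth.
- vision.get_calibration(name): a dict with "fx", "fy", "cx", "cy" (pixels), "D" ([k1, k2, p1, p2, k3] as OpenCV has them; the pictures are not rectified), "position" and "orientation" of the camera in the world. Camera axes: x right, y down, z forward; pixel columns grow to the right and rows downward; lengths in m; the calibration is good to about 2 mm. A picture is of the moment at which its call begins. get_calibration takes no time and is no camera call.
A pose or a line that the arm cannot do raises r.PlanningError and nothing moves.
- r.sign_off(): hands the job in, once; it reports no verdict.
Trained networks look in the newest picture that a camera, given by its name, has taken for a name from the list of things; names that differ only in an ending like _2 or _b are one class to them, and where a whole thing is asked for, a point or a joint stands for the part that bears it (a point fixed in the world has none). Each returns a list of dicts, best first, with "score" (0 to 1); they miss things now and then, are a little off and sometimes report something else, mostly with a low value. They report only what shows in the picture. A call takes as long as a camera call. They do not tell look-alikes from the thing itself.
- models.boxes_of(thing, camera): "at" ([x, y, z] in m, in world coordinates, good to about 4 mm: the middle of the surface that is visible of it).
- models.regions_of(thing, camera): "pixels" (384x512 bool, what is visible of it).
- models.mark_of(thing, camera): "at" ([x, y, z] in m, in world coordinates, good to about 4 mm: a listed point, or the origin of a listed thing).
Readings, each from a call of its own:
- telemetry.current_t(): time.
- telemetry.current_joints(): joint angles.
- telemetry.current_dq(): joint speeds.
- telemetry.current_joint_efforts(): joint torques, N m.
- telemetry.current_ee_pos(): TCP position.
- telemetry.current_tool_rot(): TCP orientation.
- telemetry.current_wrist_force(): force on the tool from outside, world axes, zero at the start.
- telemetry.current_torque(): the same for the moment, N m.
- telemetry.current_opening(): finger opening in m.
Only numpy, scipy, OpenCV 4.12 (cv2) and the standard library are available. Lean on these libraries where they do the work, as an engineer would, in place of code of your own. Each camera call takes 0.05 s, during which the arm holds its last target.

## Task

The hinged mould lies open like a book: four cavities in its far half, four empty pockets in its near half. Take the four steel cores out of the wooden rack and set each one upright and fully home in the pocket that folds onto the cavity of its own outline, with the two long cores turned to lie the same way as their cavities (pointed end pointing the same way), so that the mould will close over them.

Things in the scene. Friction and masses are not known exactly. Their poses are not given: they have to be found in the camera images.
- core_cap: Loose steel core: a round core 34 mm across, 24 mm high, on a round foot, 42 mm wide, 16 mm high, tapering to 24 mm at the underside. Origin: centre of underside, z up. Starts in a bore of the wooden rack (60 mm apart, rack top at 30 mm), underside 20 mm above the bench. Grip the core just above the foot.
- core_bush: Loose steel core: a round core 20 mm across, 24 mm high, on a round foot, 42 mm wide, 16 mm high, tapering to 24 mm at the underside. Origin: centre of underside, z up. Starts in a bore of the wooden rack (60 mm apart, rack top at 30 mm), underside 20 mm above the bench. Grip the core just above the foot.
- core_link: Loose steel core: a long core with two round ends, 16 mm (x) by 38 mm (y), 24 mm high, on a round foot, 42 mm wide, 16 mm high, tapering to 24 mm at the underside. Origin: centre of underside, z up. Starts in a bore of the wooden rack (60 mm apart, rack top at 30 mm), underside 20 mm above the bench. Grip the core just above the foot, across x.
- core_tag: Loose steel core: a long core 24 mm (x) by 38 mm (y), square end at -y, pointed end at +y, straight sides y = -19 to +7 mm, 24 mm high, on a round foot, 42 mm wide, 16 mm high, tapering to 24 mm at the underside. Origin: centre of underside, z up. Starts in a bore of the wooden rack (60 mm apart, rack top at 30 mm), underside 20 mm above the bench. Grip the core just above the foot, across x.
- cavity_cap: Fixed aluminium block 54 x 59 x 32 mm in the mould; its cavity, 26 mm deep, is round, 40 mm across. Origin: centre of underside, 4 mm above the bench. y runs along the hinge, x away from it. The pocket that folds onto it is centred at x = -76 mm, y = 0; a core there, fully home, has its underside at z = +16 mm.
- cavity_bush: Fixed aluminium block 54 x 59 x 32 mm in the mould; its cavity, 26 mm deep, is round, 26 mm across. Origin: centre of underside, 4 mm above the bench. y runs along the hinge, x away from it. The pocket that folds onto it is centred at x = -76 mm, y = 0; a core there, fully home, has its underside at z = +16 mm.
- cavity_link: Fixed aluminium block 54 x 59 x 32 mm in the mould; its cavity, 26 mm deep, is long (along y), two round ends, 22 x 44 mm. Origin: centre of underside, 4 mm above the bench. y runs along the hinge, x away from it. The pocket that folds onto it is centred at x = -76 mm, y = 0; a core there, fully home, has its underside at z = +16 mm and, turned right, its y along this y, either way.
- cavity_tag: Fixed aluminium block 54 x 59 x 32 mm in the mould; its cavity, 26 mm deep, is long (along y), square end at -y, pointed end at +y, 30 x 44 mm. Origin: centre of underside, 4 mm above the bench. y runs along the hinge, x away from it. The pocket that folds onto it is centred at x = -76 mm, y = 0; a core there, fully home, has its underside at z = +16 mm and, turned right, its x and y along these.
- mould: Fixed mould open like a book, 142 x 290 mm, top 36 mm above the bench. Origin: on the bench under the hinge's middle; hinge along y. Near half (-x): aluminium plate, four round pockets 46 mm across, 16 mm deep, 60 mm apart, 38 mm from the hinge; 8 mm pins stand 9 mm up at its outer corners. Far half (+x): the four cavity blocks, each straight across from a pocket. Bar handle beyond.
There are look-alikes about, which are no part of the job. Leave any blue look-alike of the core_cap alone.

How it is judged:
By the outcome, as a careful person would: the job done as asked, in the order asked, and still so for the second after the job is handed in, with the robot touching nothing.
It also fails if it takes over 96 s, if anything falls off the work surface, if the arm or the gripper's body presses on something with over 40 N, if the wrist force passes 120 N, or if a joint passes its speed limit or range.

## Working session

There is one attempt and no reset: what is moved stays moved. The work goes in short steps, each a Python script; the robot and the scene stay as the last script left them, time stands still between calls to the robot, and variables do not carry over. Pictures are saved under pics/ and viewed, and the job is handed in when it is done.

```bash
ls; mkdir -p pics
python3 - <<'E'
from plant import r, vision, models, telemetry
import cv2
for n in ("top","side"):
    im=vision.snapshot(n); cv2.imwrite(f"pics/{n}0.png",cv2.resize(im[:,:,::-1],(800,600),interpolation=cv2.INTER_CUBIC))
    print(n,vision.get_calibration(n))
    for t in ["core_cap","core_bush","core_link","core_tag","cavity_cap","cavity_bush","cavity_link","cavity_tag","mould"]:
        try:print(t,[(d["at"],round(d["score"],2)) for d in models.mark_of(t,n)][:4])
        except Exception as e:print(t,e)
print(telemetry.current_t(), r.nose_length)
E
```

```text
pics
top {'fx': 478.599950857855, 'fy': 478.599950857855, 'cx': 251.7352965742939, 'cy': 190.76568638367323, 'D': array([0.05878812, 0.        , 0.        , 0.        , 0.        ]), 'position': array([ 0.38766058, -0.07539966,  1.1442993 ]), 'orientation': array([ 0.04436715, -0.69740542,  0.71371633, -0.04760496])}
core_cap [([0.5299, -0.2786, 0.0242], 0.54)]
core_bush [([0.5916, -0.2912, 0.0197], 0.82)]
core_link [([0.4138, -0.2558, 0.0168], 0.68)]
core_tag [([0.4751, -0.2633, 0.016], 0.58)]
cavity_cap [([0.6521, -0.0205, 0.0038], 0.56)]
cavity_bush [([0.6434, 0.0434, 0.0105], 0.76)]
cavity_link [([0.6365, 0.1024, 0.0035], 0.61)]
cavity_tag [([0.6622, -0.0779, 0.006], 0.61)]
mould [([0.611, 0.0076, 0.0001], 0.62), ([0.6618, -0.0742, 0.0058], 0.26)]
side {'fx': 420.55142613362426, 'fy': 420.55142613362426, 'cx': 253.73146427442865, 'cy': 192.31310105053197, 'D': array([0.03084805, 0.        , 0.        , 0.        , 0.        ]), 'position': array([0.20410629, 0.47356072, 0.59899934]), 'orientation': array([ 0.11533799, -0.25951389,  0.86681184, -0.40986207])}
core_cap [([0.5323, -0.2799, 0.0191], 0.85), ([0.4253, -0.1516, 0.0014], 0.81), ([0.6427, 0.0421, 0.003], 0.25)]
core_bush [([0.5887, -0.2845, 0.0191], 0.6)]
core_link [([0.4126, -0.2571, 0.0212], 0.53)]
core_tag [([0.4719, -0.2679, 0.0177], 0.53)]
cavity_cap [([0.6542, -0.0146, 0.0037], 0.81)]
cavity_bush [([0.6441, 0.0418, 0.0075], 0.73)]
cavity_link [([0.6366, 0.1017, 0.0028], 0.88)]
cavity_tag [([0.6631, -0.076, 0.0047], 0.83)]
mould [([0.6108, 0.0063, -0.0015], 0.72), ([0.5877, -0.2852, 0.0183], 0.56)]
1.0 0.025
```

View pics/top0.png

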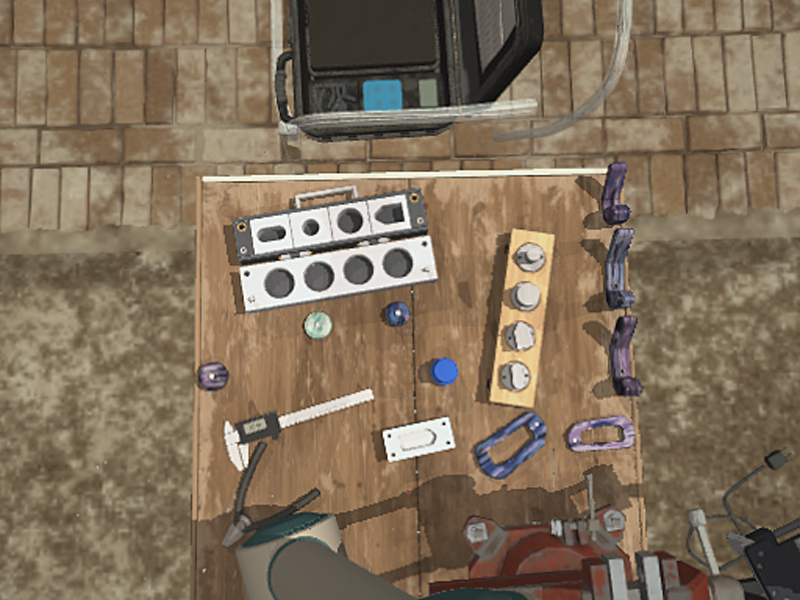

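View pics/side0.png

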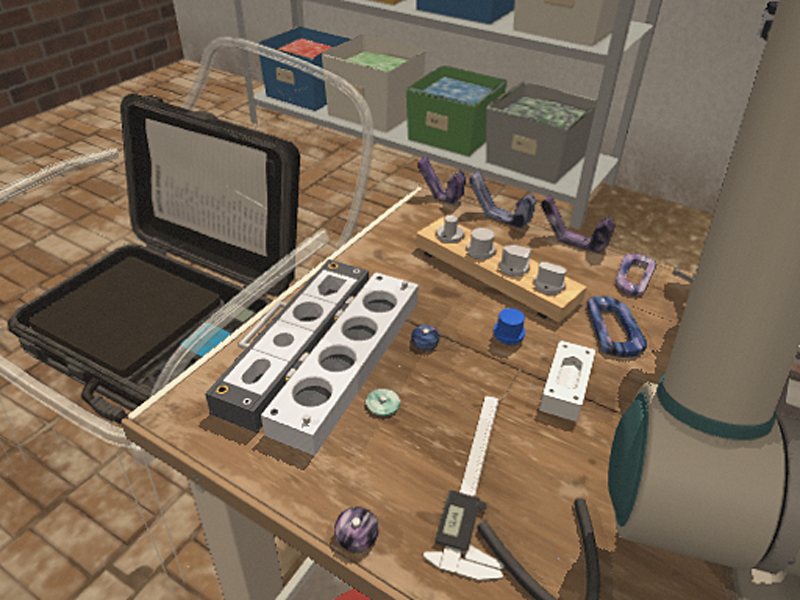

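```bash
cat > h.py <<'E'
import numpy as np, cv2
from scipy.spatial.transform import Rotation as R
def proj(cal,P):
    q=cal["orientation"]; Rc=R.from_quat(np.r_[q[1:],q[0]]).as_matrix()
    K=np.array([[cal["fx"],0,cal["cx"]],[0,cal["fy"],cal["cy"]],[0,0,1]])
    Pc=(np.asarray(P,float)-cal["position"])@Rc
    return cv2.projectPoints(Pc.reshape(-1,1,3),np.zeros(3),np.zeros(3),K,cal["D"])[0].reshape(-1,2)
def ortho(im,cal,x0,x1,y0,y1,z,s=0.0005):
    # image up=+x, left=+y
    xs=np.arange(x1,x0,-s); ys=np.arange(y1,y0,-s)
    X,Y=np.meshgrid(xs,ys,indexing="ij")
    p=proj(cal,np.stack([X,Y,np.full_like(X,z)],-1).reshape(-1,3)).astype(np.float32).reshape(*X.shape,2)
    return cv2.remap(im,p[...,0],p[...,1],cv2.INTER_CUBIC)
E
python3 - <<'E'
from h import *
from plant import vision
c={n:vision.get_calibration(n) for n in("top","side")}
ims={n:vision.snapshot(n) for n in c}
np.savez("im0.npz",**ims)
o=[]
for n in c:
    a=ortho(ims[n],c[n],.36,.63,-.35,-.2,.060)
    b=ortho(ims[n],c[n],.5,.72,-.15,.17,.036)
    cv2.imwrite(f"pics/rack_{n}.png",a[:,:,::-1]); cv2.imwrite(f"pics/mould_{n}.png",b[:,:,::-1])
a=np.hstack([cv2.imread(f"pics/rack_{n}.png") for n in c]); cv2.imwrite("pics/rack.png",a); print(a.shape)
b=np.vstack([cv2.imread(f"pics/mould_{n}.png") for n in c]); b=cv2.resize(b,None,fx=.68,fy=.68);cv2.imwrite("pics/mould.png",b);print(b.shape)
E
```

```text
(540, 600, 3)
(598, 435, 3)
```

View pics/rack.png

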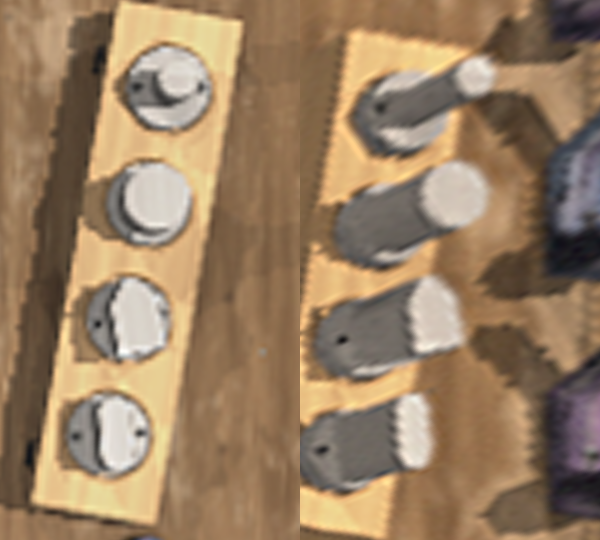

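View pics/mould.png

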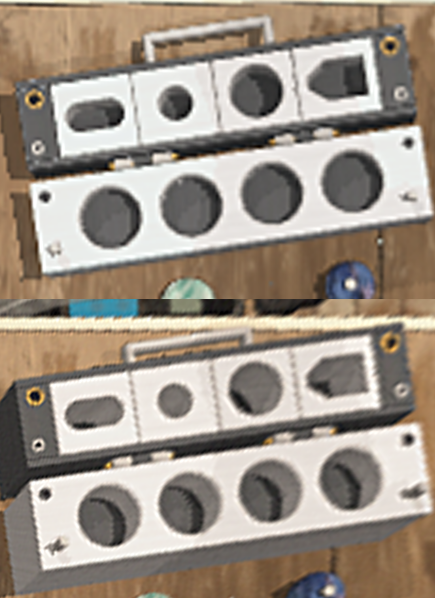

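Run:
```python
from h import *
from plant import vision
d=np.load("im0.npz")
rows=[]
for n in("top","side"):
    c=vision.get_calibration(n); 
    row=[]
    for (x,y) in [(.414,-.257),(.474,-.267)]:
        a=ortho(d[n],c,x-.033,x+.033,y-.035,y+.035,.06,.00025)
        row.append(a[:,:,::-1])
    rows.append(np.hstack(row))
b=np.vstack(rows);cv2.imwrite("pics/z.png",b);print(b.shape)
```

```text
Traceback (most recent call last):
ValueError: all the input array dimensions except for the concatenation axis must match exactly, but along dimension 0, the array at index 0 has size 264 and the array at index 1 has size 265
```

Run:
```python
from h import *
from plant import vision
d=np.load("im0.npz")
rows=[]
for n in("top","side"):
    c=vision.get_calibration(n); 
    row=[]
    for (x,y) in [(.414,-.257),(.474,-.267)]:
        a=ortho(d[n],c,x-.033,x+.033,y-.035,y+.035,.06,.00025)[:264,:280]
        row.append(a[:,:,::-1])
    rows.append(np.hstack(row))
b=np.vstack(rows);cv2.imwrite("pics/z.png",b);print(b.shape)
```

```text
(528, 560, 3)
```

View pics/z.png

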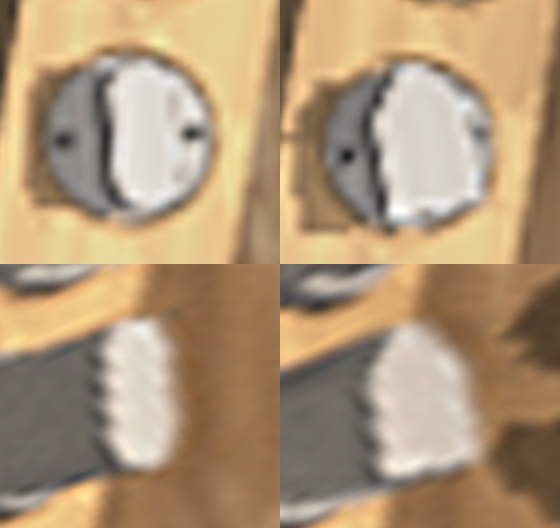

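Run:
```python
from h import *
from plant import vision
from scipy.optimize import minimize
d=np.load("im0.npz")
s=.0005
for n in("top","side"):
    c=vision.get_calibration(n)
    a=ortho(d[n],c,.5,.72,-.15,.17,.036,s)
    g=cv2.GaussianBlur(a,(5,5),0).min(2)
    m=(g<165).astype(np.uint8)
    cs,_=cv2.findContours(m,cv2.RETR_LIST,cv2.CHAIN_APPROX_NONE)
    P=[]
    for k in cs:
        A=cv2.contourArea(k)*s*s*1e6
        if 250<A<2200:
            e=cv2.fitEllipse(k)
            x=.72-e[0][1]*s;y=.17-e[0][0]*s
            mm=cv2.moments(k)
            print(n,"A",round(A),"ell",np.round([x,y],4),"cen",np.round([.72-mm['m01']/mm['m00']*s,.17-mm['m10']/mm['m00']*s],4),np.round(np.array(e[1])*s*1e3,1))
    # core tops
    b=ortho(d[n],c,.36,.63,-.35,-.2,.06,s).astype(int)
    sat=b.max(2)-b.min(2)
    for nm,(x,y) in dict(link=(.413,-.257),tag=(.473,-.266),cap=(.531,-.279),bush=(.590,-.288)).items():
        w=((b.min(2)>165)&(sat<45)).astype(np.uint8)
        if nm=="link":print("frac",w.mean())
        xs=.63-np.arange(b.shape[0])*s; ys=-.2-np.arange(b.shape[1])*s
        X,Y=np.meshgrid(xs,ys,indexing="ij")
        wf=cv2.GaussianBlur(w.astype(np.float32),(5,5),0)
        def mask(p):
            t=p[2]; dx=X-p[0];dy=Y-p[1]
            # core +y direction = (cos t, sin t) ; core +x = (sin t,-cos t)
            v=dx*np.cos(t)+dy*np.sin(t); u=np.abs(dx*np.sin(t)-dy*np.cos(t))
            if nm=="cap": sd=np.hypot(dx,dy)-.017
            elif nm=="bush": sd=np.hypot(dx,dy)-.010
            elif nm=="link": sd=np.hypot(u,np.maximum(np.abs(v)-.011,0))-.008
            else:
                sd=np.maximum(np.maximum(u-.012,-.019-v),(u-.012)/np.sqrt(2)+(v-.007)/np.sqrt(2))
            return 1/(1+np.exp(sd/.0004))
        roi=(np.hypot(X-x,Y-y)<.03)
        f=lambda p:((mask(p)-wf)[roi]**2).sum()
        best=min((minimize(f,[x,y,t],method="Nelder-Mead",options=dict(initial_simplex=np.array([[x,y,t],[x+.004,y,t],[x,y+.004,t],[x,y,t+.2]]))) for t in (0.,.15)),key=lambda r:r.fun)
        print(n,nm,np.round(best.x[:2],4),round(np.degrees(best.x[2]),1),round(best.fun),w[roi].sum()*s*s*1e6)
```

```text
top A 1616 ell [0.5601 0.0886] cen [0.5601 0.0886] [45.  45.8]
top A 1629 ell [0.5689 0.0292] cen [0.5689 0.0292] [45.3 45.8]
top A 1648 ell [ 0.578  -0.0299] cen [ 0.578  -0.0298] [45.6 46. ]
top A 1659 ell [ 0.5868 -0.0891] cen [ 0.5868 -0.0892] [45.7 46.2]
top A 820 ell [0.6355 0.1   ] cen [0.6355 0.1   ] [23.2 46. ]
top A 498 ell [0.6442 0.0408] cen [0.6442 0.0408] [24.9 25.6]
top A 1230 ell [ 0.6532 -0.0185] cen [ 0.6532 -0.0185] [39.3 39.9]
top A 1142 ell [ 0.6624 -0.0802] cen [ 0.6623 -0.0797] [32.5 47.3]
top A 672 ell [0.6898 0.0165] cen [0.6965 0.0198] [ 26.6 101.1]
frac 0.0774320987654321
top link [ 0.4133 -0.2593] 4.5 422 677.5
top tag [ 0.4733 -0.2686] 10.7 125 793.5
top cap [ 0.5318 -0.2789] 1.9 325 894.75
top bush [ 0.5937 -0.2899] -0.9 1549 770.25
side A 1632 ell [0.561  0.0899] cen [0.561  0.0899] [45.6 45.7]
side A 1647 ell [0.5699 0.0304] cen [0.5699 0.0304] [45.6 46. ]
side A 1694 ell [ 0.5791 -0.0286] cen [ 0.5791 -0.0286] [46.1 46.8]
side A 1677 ell [ 0.588  -0.0876] cen [ 0.588  -0.0876] [45.8 46.6]
side A 833 ell [0.6366 0.1009] cen [0.6366 0.1009] [23.4 46.2]
side A 503 ell [0.6455 0.0414] cen [0.6455 0.0414] [25.2 25.5]
side A 1257 ell [ 0.6544 -0.0177] cen [ 0.6545 -0.0177] [39.6 40.4]
side A 1154 ell [ 0.6636 -0.0793] cen [ 0.6636 -0.0787] [32.5 47.7]
frac 0.060222222222222226
side link [ 0.4149 -0.2566] 4.0 131 474.75
side tag [ 0.4743 -0.2665] 10.8 170 678.5
side cap [ 0.533  -0.2775] -5.6 416 738.75
side bush [ 0.5925 -0.2879] -2.5 300 263.0
```

```bash
cat >> h.py <<'E'
C=dict(cap=(.5324,-.2782,-10.4),bush=(.5922,-.2887,-10.4),link=(.4142,-.2575,4.2),tag=(.4738,-.2675,10.75))
Pk=dict(link=(.5606,.0892),bush=(.5694,.0298),cap=(.5786,-.0292),tag=(.5874,-.0884))
W=dict(cap=.034,bush=.020,link=.016,tag=.024)
YM=98.58
def quat(yaw):  # tool x at yaw deg, z down
    y=np.radians(yaw); x=np.array([np.cos(y),np.sin(y),0]);z=np.array([0,0,-1.]);
    q=R.from_matrix(np.stack([x,np.cross(z,x),z],1)).as_quat(); return np.r_[q[3],q[:3]]
E
cat > ik.py <<'E'
from h import *
from plant import *
for n in C:
  for f in (0,180):
    for nm,p,yw in (("pick",C[n][:2],C[n][2]-90),("place",Pk[n],YM-90)):
        q=[inverse_kinematics([*p,z],quat(yw+f)) for z in (.0625,.15)]
        print(n,f,nm,[None if k is None else np.round(k,2) for k in q])
print(telemetry.current_t())
E
python3 ik.py
```

```text
cap 0 pick [array([-0.6 ,  0.45,  1.69, -0.  ,  1.01,  1.16]), array([-0.6 ,  0.37,  1.57, -0.  ,  1.2 ,  1.16])]
cap 0 place [array([-0.17,  0.42,  1.74, -0.  ,  0.98, -0.32]), array([-0.17,  0.34,  1.62, -0.  ,  1.18, -0.32])]
cap 180 pick [array([-0.6 ,  0.45,  1.69, -0.  ,  1.01, -1.99]), array([-0.6 ,  0.37,  1.57, -0.  ,  1.2 , -1.99])]
cap 180 place [None, None]
bush 0 pick [array([-0.56,  0.52,  1.55, -0.  ,  1.07,  1.19]), array([-0.56,  0.45,  1.44, -0.  ,  1.25,  1.19])]
bush 0 place [array([-0.07,  0.41,  1.76, -0.  ,  0.97, -0.22]), array([-0.07,  0.32,  1.64, -0.  ,  1.17, -0.22])]
bush 180 pick [array([-0.56,  0.52,  1.55, -0.  ,  1.07, -1.95]), array([-0.56,  0.45,  1.44, -0.  ,  1.25, -1.95])]
bush 180 place [None, None]
link 0 pick [array([-0.7 ,  0.31,  1.93, -0.  ,  0.9 ,  0.8 ]), array([-0.7 ,  0.21,  1.81, -0.  ,  1.12,  0.8 ])]
link 0 place [array([ 0.04,  0.41,  1.76, -0.  ,  0.97, -0.11]), array([ 0.04,  0.32,  1.65, -0.  ,  1.17, -0.11])]
link 180 pick [array([-0.7 ,  0.31,  1.93, -0.  ,  0.9 , -2.34]), array([-0.7 ,  0.21,  1.81, -0.  ,  1.12, -2.34])]
link 180 place [None, None]
tag 0 pick [array([-0.64,  0.38,  1.81, -0.  ,  0.95,  0.74]), array([-0.64,  0.29,  1.7 , -0.  ,  1.16,  0.74])]
tag 0 place [array([-0.27,  0.44,  1.7 , -0.  ,  1.  , -0.42]), array([-0.27,  0.36,  1.59, -0.  ,  1.19, -0.42])]
tag 180 pick [array([-0.64,  0.38,  1.81, -0.  ,  0.95, -2.4 ]), array([-0.64,  0.29,  1.7 , -0.  ,  1.16, -2.4 ])]
tag 180 place [None, None]
1.1
```

```bash
cat > go.py <<'E'
import sys
from h import *
from plant import *
T=telemetry
def fz(): return np.round(T.current_wrist_force(),1)
def pick(n):
    x,y,a=C[n]; q=quat(a-90)
    r.move_to([x,y,.14],q); gripper_to(W[n]+.026,25)
    g=r.move_l([x,y,.0632],vel=.12,guard=12)
    gripper_to(0,35)
    print(n,"grip",g,np.round(T.current_ee_pos(),4),"open",round(T.current_opening(),4),fz(),T.current_t())
    r.move_l([x,y,.15],vel=.2)
    print(n,"lifted open",round(T.current_opening(),4),fz(),T.current_t())
def place(n):
    x,y=Pk[n]; q=quat(YM-90)
    r.move_to([x,y,.13],q)
    r.move_l([x,y,.088],vel=.2)
    g=r.move_l([x,y,.0622],vel=.06,guard=10)
    print(n,"down",g,np.round(T.current_ee_pos(),4),"open",round(T.current_opening(),4),fz(),T.current_t())
    return g
def release(n):
    x,y=Pk[n]
    gripper_to(W[n]+.02)
    r.move_l([x,y,.14],vel=.25)
    print(n,"released",fz(),T.current_t())
E
python3 - <<'E'
from go import *
pick("cap"); place("cap")
E
```

```text
cap grip False [ 0.5327 -0.2782  0.0637] open 0.0331 [0.2 0.8 2.9] 4.6167
cap lifted open 0.0329 [ 0.1  1.1 -3.5] 5.2
cap down True [ 0.5786 -0.0293  0.0632] open 0.0331 [-0.1  0.5  3.1] 7.3333
```

Run:
```python
from go import *
release("cap")
pick("bush")
c=vision.get_calibration("top");im=vision.snapshot("top")
a=ortho(im,c,.5,.72,-.15,.17,.036)
c=vision.get_calibration("side");im=vision.snapshot("side")
b=ortho(im,c,.5,.72,-.15,.17,.036)
cv2.imwrite("pics/c1.png",cv2.resize(np.vstack([a,b]),None,fx=.66,fy=.66)[:,:,::-1])
```

```text
cap released [-0.3 -0.2 -0.1] 8.3333
bush grip False [ 0.5924 -0.2887  0.0637] open 0.0189 [0.4 0.7 2. ] 11.4
bush lifted open 0.019 [-1.4  0.6 -2.6] 11.9833
```

View pics/c1.png

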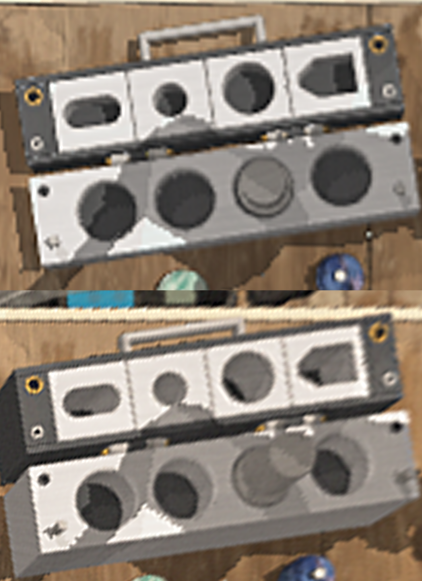

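The cap core sits centred in the third pocket at about (263,187), foot flush, directly below the 40 mm round cavity. I'll go on with the bush core.

Run:
```python
from go import *
place("bush")
if .0618<T.current_ee_pos()[2]<.0648:
    release("bush"); pick("link"); place("link")
```

```text
bush down True [0.5697 0.0298 0.0632] open 0.0191 [-0.7 -1.4  4.4] 14.1667
bush released [-0.5 -0.1 -0.5] 15.1667
link grip False [ 0.4144 -0.2576  0.0636] open 0.0156 [0.4 0.3 2.2] 17.9833
link lifted open 0.0158 [ 0.1 -0.2 -1.3] 18.5667
link down True [0.5606 0.0891 0.0633] open 0.0159 [-0.5 -0.1  3.6] 20.775
```

Run:
```python
from go import *
release("link"); pick("tag"); place("tag")
if .0618<T.current_ee_pos()[2]<.0648: release("tag")
r.move_to([.35,-.30,.25],quat(0))
rows=[]
for n in("top","side"):
    im=vision.snapshot(n); c=vision.get_calibration(n)
    rows.append(ortho(im,c,.5,.72,-.15,.17,.036 if n=="side" else .036))
    cv2.imwrite(f"pics/{n}9.png",cv2.resize(im,(800,600),interpolation=cv2.INTER_CUBIC)[:,:,::-1])
    z=ortho(im,c,.53,.62,-.13,.13,.06,.0004); cv2.imwrite(f"pics/zz{n}.png",z[:,:,::-1])
cv2.imwrite("pics/c2.png",cv2.resize(np.vstack(rows),None,fx=.68,fy=.68)[:,:,::-1])
a=np.vstack([cv2.imread(f"pics/zz{n}.png") for n in("top","side")]);cv2.imwrite("pics/zz.png",a);print(a.shape)
```

```text
link released [-0.3 -0.9 -1.2] 21.7667
tag grip False [ 0.474  -0.2676  0.0636] open 0.0237 [-1.1  0.8  2.5] 24.9083
tag lifted open 0.0242 [-0.6  0.8 -2.9] 25.4917
tag down True [ 0.5875 -0.0885  0.0633] open 0.0238 [ 0.4 -0.4  2.4] 27.3667
tag released [-1.   0.4 -0.2] 28.3583
(450, 650, 3)
```

View pics/c2.png

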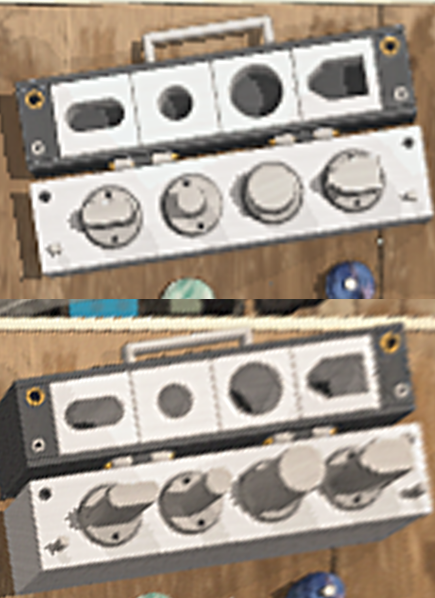

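View pics/zz.png

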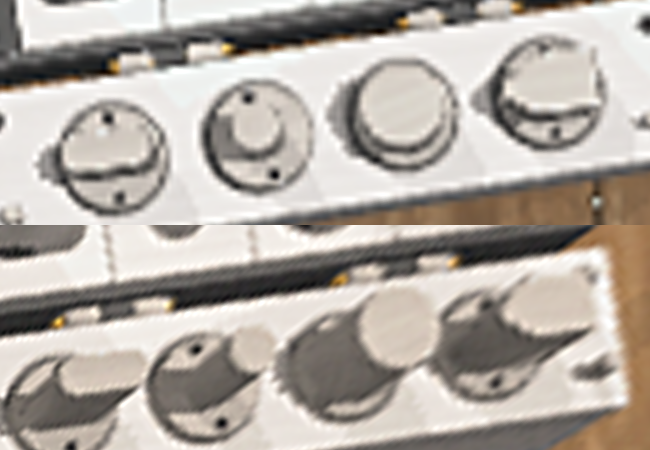

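View pics/side9.png

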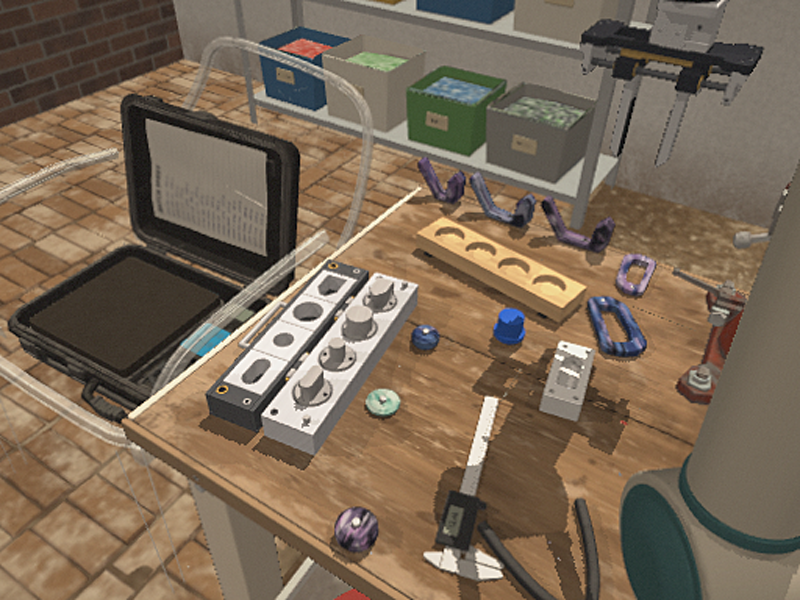

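Run:
```python
from plant import *
r.sign_off(); print(telemetry.current_t())
```

```text
the job is handed in; nothing more can be done
the job is handed in; nothing more can be done
```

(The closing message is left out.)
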